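# Find the full tea caddy by its weight

## Task

Only one of the three look-alike tea caddies on the tray is full: heft them one at a time from your left to your right, lifting each just clear of the tray and standing each back on its own cork disc before you go on. Then hold the heaviest one up, roughly upright, with its underside clearly higher than the lids of the other two, which are left standing on their discs, and finish while you are still holding it there. Do not knock over the caddies or push the mug, the spice jar or the teaspoon about.

Things in the scene. Friction and masses are not known exactly. Their poses are not given: they have to be found in the camera images.
- tray: pale wooden tray, fixed to the worktop, 120 x 330 mm, 20 mm high at its rim, floor 10 mm above the worktop. Origin: centre of its underside, on the worktop; y runs along its long side towards the robot's left (turned at most 18 degrees), z up. The three caddies stand on it in a row, 105 mm apart. A wall cupboard overhangs the worktop behind and left of it.
- caddy_left: The left tea caddy of the three: plain closed metal cylinder, 62 mm across and 90 mm high, flat lid that does not come off. All three look the same; the full one weighs 0.70 to 0.85 kg, each of the other two 0.20 to 0.36 kg; a load that fills the caddy may shift 2 mm inside. Origin: centre of the underside; z is up along the caddy.
- caddy_middle: The middle tea caddy of the three: plain closed metal cylinder, 62 mm across and 90 mm high, flat lid that does not come off. All three look the same; the full one weighs 0.70 to 0.85 kg, each of the other two 0.20 to 0.36 kg; a load that fills the caddy may shift 2 mm inside. Origin: centre of the underside; z is up along the caddy.
- caddy_right: The right tea caddy of the three: plain closed metal cylinder, 62 mm across and 90 mm high, flat lid that does not come off. All three look the same; the full one weighs 0.70 to 0.85 kg, each of the other two 0.20 to 0.36 kg; a load that fills the caddy may shift 2 mm inside. Origin: centre of the underside; z is up along the caddy.
- place_left (a point): Centre of the top of the left cork disc on the tray (76 mm across, top 14 mm above the worktop), where the left caddy belongs.
- place_middle (a point): Centre of the top of the middle cork disc on the tray (76 mm across, top 14 mm above the worktop), where the middle caddy belongs.
- place_right (a point): Centre of the top of the right cork disc on the tray (76 mm across, top 14 mm above the worktop), where the right caddy belongs.
- mug: bystander: striped mug with a handle, 78 x 116 mm, 101 mm high, to the left of the tray. Origin: centre of its underside.
- spice_jar: bystander: small spice jar with a red cap, 45 mm across, 106 mm high, just right of the tray. Origin: centre of its underside.
- teaspoon: bystander: steel teaspoon, 132 mm long, 26 mm wide, 9 mm high, lying behind the tray. Origin: centre of its underside.
There are look-alikes about, which are no part of the job. What is shaped like the caddy_middle but blue is not meant.

How it is judged:
By the outcome, as a careful person would: the job done as asked, in the order asked, and still so for the second after the job is handed in, while the arm keeps its last pose, push and grip.
It also fails if it takes over 69 s, if anything falls off the work surface, if the arm or the gripper's body presses on something with over 40 N, if the wrist force passes 120 N, or if a joint passes its speed limit or range.

## Robot

A 7-joint arm with a two-finger parallel gripper is mounted at the origin on a cart in front of the work surface, level with it; the furniture and walls round the work are solid. World frame = base frame: x ahead of the robot, y to its left, z up, the work surface at z = 0. Lengths are in m, angles in rad, forces in N, time in s.
With the tool pointing down it reaches from about 0.425 to 0.95 m from the base axis. Payload 16.7 kg.
Tool frame: the origin (TCP) lies at the very end of the fingers, on their centre line; the grasp point (between the pads) lies 19 mm behind it (robot.grasp_offset is the distance from the TCP to the grasp point, in m); z points along the fingers, y is the line along which they close (so a half turn about z gives the same grasp; the last joint's range is limited). The gripper opens to 94 mm and grips with 3 to 60 N. Pads are 16 mm wide; open, the fingers measure 119 mm over their backs; the gripper's body (75 mm by 177 mm) begins 78 mm behind the grasp point.
Start: joints at [-1.363, 0.426, 0.074, 1.606, -0.034, 1.111, -0.067], TCP at [0.236, 0.632, 0.205] pointing down, gripper open.
Joint ranges: [-2.85, 2.85], [-0.5, 2.14], [-1.23, 1.37], [0.21, 2.46], [-1.02, 4.16], [0.16, 2.05], [-2.73, 2.73]. Speed limits (rad/s): [1.89, 1.89, 2.39, 2.39, 3.01, 3.01, 3.01].

## Interface

Orientations are given as a rotation vector (axis times angle).
In Python, from cell import robot, cams, job gives the robot as it stands.
- The arm moves only by the tool inch_along, called after "Request:" as a command line: name --pt "numbers of a row" for each row, then --argument value for the rest. Schema: {"type":"object","properties":{"rows":{"type":"array","items":{"type":"array","items":{"type":"number"},"minItems":7,"maxItems":7},"minItems":1,"maxItems":8},"only":{"type":"string"},"quiet":{"type":"boolean"},"lines":{"type":"string"}},"required":["rows"],"additionalProperties":false}. rows is a list of rows, 1 to 8 of them, each of 7 numbers: dx, dy, dz in fractions of the full range, 1 being 0.8 m, then a rotation vector rx, ry, rz in fractions of the full range, 1 being 2 pi rad, then the opening from 0.0 (shut) to 1.0 (fully open); each row is the pose to reach, as a shift and turn from the pose commanded when the call began, along the tool's axes at that moment; what a row does not reach only later rows make up. A row lasts 1/12 s, in which the tool goes at most 0.0417 m and 0.125 rad, less where a joint would pass 70% of its speed; a pose out of reach is approached as far as the arm can. The fingers move at their own pace and stop on an object; the grip force is fixed at half the most. Time passes only in rows, so rows that do not move let the fingers close. The tool returns the time, the measured TCP pose, the force, the opening and the grip force at its end. only (a regular expression) keeps the lines of the reply that match it, lines (a string "A,B") keeps lines A to B, and quiet returns only ok. Input that does not fit is refused with a message, and nothing moves.
- robot.get_state(): the state, without advancing time (a new reading comes with each control period).
- cams.capture(name): name is "scene" or "side" or "wrist"; returns the picture (420x560x3 uint8, red, green, blue); there is no depth.
- cams.camera_info(name): a dict with "camera_matrix" (3x3 intrinsics, pixels), "view" (4x4, takes a point from world to camera coordinates). Camera axes: x right, y down, z forward; pixel columns grow to the right and rows downward; lengths in m; the calibration is good to about 2 mm. The wrist camera is an equidistant fisheye: a pixel r from the principal point sees the ray r / f radians off the axis. A picture is of the moment at which its call begins: read the wrist's pose just before it. camera_info takes no time and is no camera call; for the wrist camera it gives the pose at the moment of the call.
- job.sign_off(): hands the job in; it is judged then, once.
The state is a dict: "t": time; "joint_pos": joint angles; "qvel": joint speeds; "joint_torque": joint torques, N m; "ee_pos": TCP position; "tool_rot": TCP orientation; "force": force on the tool from outside, world axes, zero at the start; "ft_torque": the same for the moment, N m; "grip_width": opening from 0.0 (shut) to 1.0 (fully open); "grip_force": force on a finger pad.
Only numpy, scipy, OpenCV 4.12 (cv2) and the standard library are available. Lean on these libraries where they do the work, as an engineer would, in place of code of your own. Each camera call takes 0.05 s, during which the arm holds its last target. There are 200 camera calls.

## Working session

There is one attempt and no reset: what is moved stays moved. The work goes in short steps, Python scripts to look and compute and a tool call to move; the robot and the scene stay as the last step left them, time stands still between calls to the robot, and variables do not carry over. Pictures are saved under pics/ and viewed, at most 10 in all, crops included, and the job is handed in when it is done.

```bash
ls; mkdir -p pics; python3 - <<'E'
from cell import robot,cams,job
import cv2,numpy as np
print(robot.get_state())
for n in("scene","side"):
    cv2.imwrite(f"pics/{n}0.png",cams.capture(n)[:,:,::-1]); i=cams.camera_info(n)
    V=i["view"];print(n,np.round(-V[:3,:3].T@V[:3,3],3),np.round(V[:3,:3],2).tolist(),i["camera_matrix"])
E
```

```text
pics
{'t': 0.0, 'joint_pos': array([-1.36350878,  0.42668272,  0.07383786,  1.60664714, -0.03410344,
        1.11081439, -0.06709984]), 'qvel': array([ 0.00019303,  0.00095582,  0.00044616, -0.00088855,  0.00142679,
        0.000819  , -0.00134155]), 'joint_torque': array([-2.35184934e-04, -9.35813785e+01,  3.66628960e+00, -4.54179847e+01,
       -4.88053181e-02,  2.02395354e-02,  9.32309581e-05]), 'ee_pos': array([0.23561439, 0.63204558, 0.2047904 ]), 'tool_rot': array([-5.57481180e-01, -3.09158446e+00,  2.01746940e-03]), 'force': array([-0.49613406, -0.39943738, -0.01618094]), 'ft_torque': array([ 0.04380332,  0.04511818, -0.03086816]), 'grip_force': 0.0, 'grip_width': 1.0009049987029415}
scene [-0.016 -0.791  0.817] [[0.82, -0.57, 0.0], [-0.37, -0.54, -0.75], [0.43, 0.62, -0.66]] [[513.1045757    0.         275.01574622]
 [  0.         513.1045757  207.24602634]
 [  0.           0.           1.        ]]
side [0.194 0.378 1.023] [[-0.79, -0.62, 0.01], [-0.55, 0.69, -0.47], [0.29, -0.38, -0.88]] [[422.93291951   0.         276.92159989]
 [  0.         422.93291951 202.21320886]
 [  0.           0.           1.        ]]
```

View pics/scene0.png

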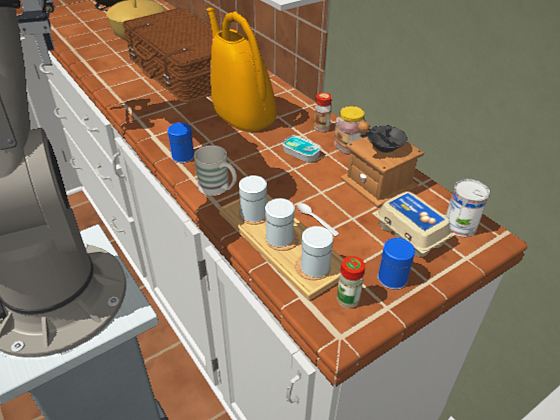

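View pics/side0.png

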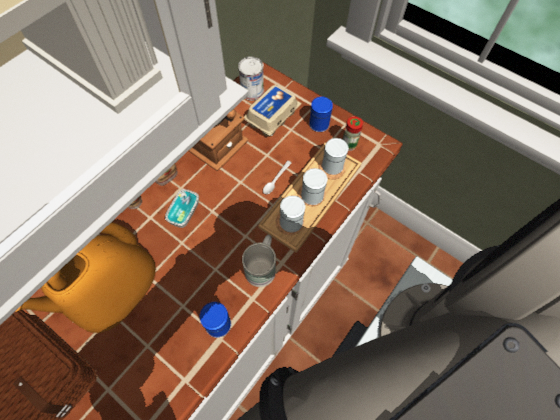

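Scene: three white caddies on the tray, lids at about (253,184), (280,208), (317,237). The blue look-alikes at (180,142) and (396,262) are not meant. Spice jar with red cap at (350,280), mug (213,170), spoon (318,217). The side view shows the same lids at (292,207), (315,180), (336,149), and the cupboard at upper left.

```bash
cat > h.py <<'E'
from cell import robot,cams,job
import cv2,numpy as np
from scipy.spatial.transform import Rotation as R
def cast(n,uv,z):
    i=cams.camera_info(n);V=i["view"];o=-V[:3,:3].T@V[:3,3]
    d=V[:3,:3].T@np.linalg.inv(i["camera_matrix"])@[*uv,1.]
    return o+d*(z-o[2])/d[2]
def proj(n,p):
    i=cams.camera_info(n);q=i["camera_matrix"]@(i["view"]@[*p,1])[:3];return q[:2]/q[2]
E
python3 - <<'E'
from h import *
out={}
for n,seeds in dict(scene=[(253,184),(280,208),(317,237)],side=[(292,207),(315,180),(336,149)]).items():
    im=cv2.imread(f"pics/{n}0.png").astype(int); 
    m=((im.min(2)>195)&(im.max(2)-im.min(2)<40)).astype(np.uint8)
    k,l,st,c=cv2.connectedComponentsWithStats(m)
    for s in seeds:
        a=l[s[1],s[0]]; print(n,s,im[s[1],s[0]],a,st[a],c[a].round(1),cast(n,c[a],.104).round(4))
for nm,a,b,z in(("cap",(352,264),(355,125),.106),):
    print(nm,cast("scene",a,z),cast("side",b,z))
print("mug",cast("side",(260,258),.101),cast("scene",(211,157),.101))
print("blueR",cast("scene",(398,250),.104),cast("side",(321,103),.104))
print("spoon",cast("side",(270,187),.005),cast("side",(290,164),.005))
print("tray corners",[cast("side",p,.02).round(3) for p in((262,227),(298,245),(361,163),(327,148))])
for n,p in(("scene",(230,155,130,170)),("side",(240,110,150,150))):
    x,y,w,h=p;im=cv2.imread(f"pics/{n}0.png")[y:y+h,x:x+w];cv2.imwrite(f"pics/{n}c.png",cv2.resize(im,None,fx=3,fy=3))
a,b=[cv2.imread(f"pics/{n}c.png")[:450,:390] for n in("scene","side")];cv2.imwrite("pics/crop1.png",np.hstack([a,b]))
E
```

```text
scene (253, 184) [240 240 234] 37 [239 176  27  17 367] [252.1 184.1] [ 0.4552 -0.0302  0.104 ]
scene (280, 208) [240 240 235] 47 [265 199  30  19 434] [279.3 207.9] [ 0.4587 -0.1301  0.104 ]
scene (317, 237) [240 240 235] 48 [298 203  40  45 725] [316.5 231.3] [ 0.4792 -0.2307  0.104 ]
side (292, 207) [238 240 237] 20 [281 196  24  22 410] [292.7 206.2] [ 0.4562 -0.0302  0.104 ]
side (315, 180) [240 242 239] 14 [303 169  25  20 378] [315.  178.5] [ 0.4598 -0.1292  0.104 ]
side (336, 149) [240 242 239] 11 [326 139  22  18 327] [336.4 147.5] [ 0.4713 -0.2429  0.104 ]
cap [ 0.47767217 -0.33945305  0.106     ] [ 0.473101   -0.33532843  0.106     ]
mug [0.4349326  0.12319273 0.101     ] [0.43254855 0.11547813 0.101     ]
blueR [ 0.57641569 -0.36107214  0.104     ] [ 0.59210473 -0.34301796  0.104     ]
spoon [ 0.57067719 -0.08334567  0.005     ] [ 0.57323253 -0.17887392  0.005     ]
tray corners [array([0.506, 0.031, 0.02 ]), array([0.402, 0.013, 0.02 ]), array([ 0.411, -0.298,  0.02 ]), array([ 0.517, -0.281,  0.02 ])]
```

View pics/crop1.png

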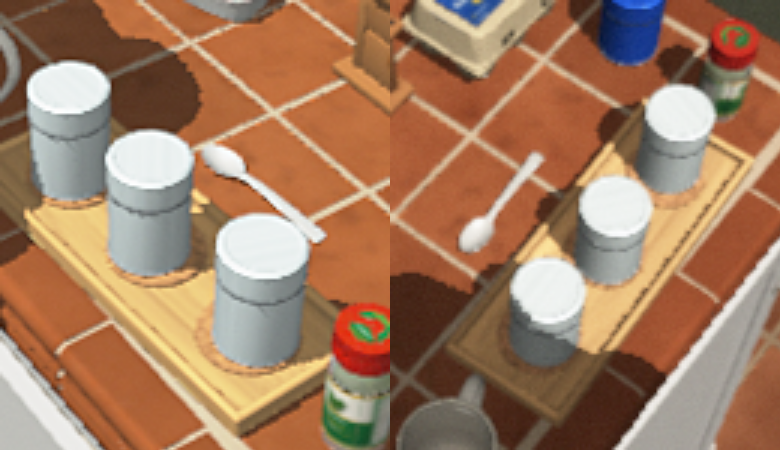

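The crops confirm the three plain white caddies on their cork discs on the pale tray, with no blue one among them. I'll refine the lid centres from the crops and check the can and cupboard against my path.

```bash
cat >> h.py <<'E'
def ray(n,uv):
    i=cams.camera_info(n);V=i["view"];d=V[:3,:3].T@np.linalg.inv(i["camera_matrix"])@[*uv,1.]
    return -V[:3,:3].T@V[:3,3],d/np.linalg.norm(d)
def tri(a,b):
    A=0;B=0
    for o,d in(ray("scene",a),ray("side",b)):
        P=np.eye(3)-np.outer(d,d);A=A+P;B=B+P@o
    x=np.linalg.solve(A,B);return x.round(4)
def go(p,yaw=None):
    s=robot.get_state();T=R.from_rotvec(s["tool_rot"])
    print("t",round(s["t"],2),"at",s["ee_pos"].round(4),"yaxis",T.as_matrix()[:,1].round(3),"z",T.as_matrix()[:,2].round(3),"F",s["force"].round(2),"j",s["joint_pos"].round(2))
    print("shift",T.inv().apply(np.array(p)-s["ee_pos"]).round(4))
E
python3 - <<'E'
from h import *
for nm,a,b in(("L",(253,184),(292.7,206)),("M",(280,207.3),(315,178.7)),("R",(317.3,236.5),(336.3,148))):
    print(nm,tri(a,b),cast("scene",a,.104).round(4),cast("side",b,.104).round(4))
print("cupb",tri((282,8),(243,92)))
print("can",cast("scene",(262,130),0),cast("side",(110,328),0),cast("scene",(245,128),0))
print("blueL",cast("side",(216,318),.104))
go((.456,-.03,.205)); go((.5,.2,.205))
E
```

```text
L [ 0.4569 -0.0309  0.1038] [ 0.4569 -0.0311  0.104 ] [ 0.4566 -0.0307  0.104 ]
M [ 0.4603 -0.1293  0.1035] [ 0.461  -0.1296  0.104 ] [ 0.4593 -0.1286  0.104 ]
R [ 0.4715 -0.2425  0.1027] [ 0.4712 -0.2434  0.104 ] [ 0.4706 -0.2413  0.104 ]
cupb [0.5565 0.0038 0.4628]
can [0.68505301 0.27699594 0.        ] [0.62896807 0.4504041  0.        ] [0.64986935 0.31420794 0.        ]
blueL [0.4220841  0.28855864 0.104     ]
t 0.1 at [0.2357 0.6321 0.2049] yaxis [ 0.349  0.937 -0.001] z [-0.    -0.001 -1.   ] F [-0.72 -0.03  0.11] j [-1.36  0.43  0.07  1.61 -0.03  1.11 -0.07]
shift [-4.377e-01 -5.434e-01  5.000e-04]
t 0.1 at [0.2357 0.6321 0.2049] yaxis [ 0.349  0.937 -0.001] z [-0.    -0.001 -1.   ] F [-0.72 -0.03  0.11] j [-1.36  0.43  0.07  1.61 -0.03  1.11 -0.07]
shift [-3.986e-01 -3.125e-01  2.000e-04]
```

Careful with the scale: shifts go in shares of 0.8 m and turns go in shares of 2 pi rad. That gives: -0.24 m / 0.8 = -0.3, -0.21 m / 0.8 = -0.2625, 0.8 rad / 6.2832 = 0.1273.

Request:
inch_along --pt "-0.0375 -0.0375 0 0 0 0.0159 1" --pt "-0.075 -0.075 0 0 0 0.0318 1" --pt "-0.1125 -0.1125 0 0 0 0.0477 1" --pt "-0.15 -0.15 0 0 0 0.0637 1" --pt "-0.1875 -0.1875 0 0 0 0.0796 1" --pt "-0.225 -0.225 0 0 0 0.0955 1" --pt "-0.2625 -0.2625 0 0 0 0.1114 1" --pt "-0.3 -0.3 0 0 0 0.1273 1"

```text
t: 0.77
ee_pos: [0.3745, 0.3272, 0.2054]
tool_rot: [-1.724, -2.626, 0.0]
force: [1.4, 0.5, -0.6]
grip_width: 1.0
grip_force: 0.0
```

```bash
python3 - <<'E'
from h import *
go((.457,-.031,.205))
for p in((310,298.3),(238.5,226)): print("scene",cast("scene",p,.02).round(4))
for p in((259.3,225),(296.7,250),(360.7,162.7)): print("side",cast("side",p,.02).round(4))
E
```

```text
t 0.77 at [0.3745 0.3272 0.2054] yaxis [ 0.917  0.398 -0.   ] z [-0.  0. -1.] F [ 1.42  0.5  -0.64] j [-1.15  0.13  0.33  2.01 -0.05  1.01 -0.38]
shift [-3.614e-01 -6.680e-02  3.000e-04]
scene [ 0.4091 -0.3067  0.02  ]
scene [ 0.4026 -0.0509  0.02  ]
side [0.5154 0.0309 0.02  ]
side [0.3965 0.0264 0.02  ]
side [ 0.4127 -0.2988  0.02  ]
```

In the tool's units: -0.32 m / 0.8 = -0.4, -0.06 m / 0.8 = -0.075, 0.36 rad / 6.2832 = 0.0573.

Request:
inch_along --pt "-0.05 0 0 0 0 0.008 1" --pt "-0.1 -0.0125 0 0 0 0.0159 1" --pt "-0.15 -0.025 0 0 0 0.0239 1" --pt "-0.2 -0.0375 0 0 0 0.0318 1" --pt "-0.25 -0.0463 0 0 0 0.0398 1" --pt "-0.3 -0.0563 0 0 0 0.0477 1" --pt "-0.35 -0.065 0 0 0 0.0573 1" --pt "-0.4 -0.075 0 0 0 0.0573 1" --lines "1,2"

```text
t: 1.43
ee_pos: [0.448, 0.0102, 0.2056]
```

```bash
python3 - <<'E'
from h import *
go((.457,-.031,.055))
E
```

```text
t 1.43 at [0.448  0.0102 0.2056] yaxis [0.999 0.05  0.   ] z [ 0.     0.001 -1.   ] F [2.07 0.71 0.29] j [-0.79  0.03  0.65  2.12 -0.02  1.   -0.08]
shift [-0.0417  0.0069  0.1506]
```

In the tool's units: 0.07 m / 0.8 = 0.0875, 0.06 m / 0.8 = 0.075.

Request:
inch_along --pt "-0.025 0.005 0 0 0 0 1" --pt "-0.0521 0.0086 0.025 0 0 0 1" --pt "-0.0521 0.0086 0.075 0 0 0 1" --pt "-0.0521 0.0086 0.0875 0 0 0 1" --pt "-0.0521 0.0086 0.0875 0 0 0 1" --lines "1,2"

```text
t: 1.85
ee_pos: [0.4552, -0.0293, 0.1334]
```

```bash
python3 - <<'E'
from h import *
go((.457,-.031,.055))
cv2.imwrite("pics/a.png",np.hstack([cams.capture("scene")[120:330,180:420,::-1],cams.capture("side")[80:290,220:460,::-1]]).repeat(1,0))
a=cv2.imread("pics/a.png");cv2.imwrite("pics/a.png",cv2.resize(a,None,fx=1.6,fy=1.6))
E
```

```text
t 1.85 at [ 0.4552 -0.0293  0.1334] yaxis [ 0.999  0.053 -0.005] z [-0.005 -0.002 -1.   ] F [-0.18  1.01 -0.44] j [-0.69  0.18  0.69  2.18 -0.15  0.83  0.15]
shift [-0.0016  0.0022  0.0784]
```

View pics/a.png

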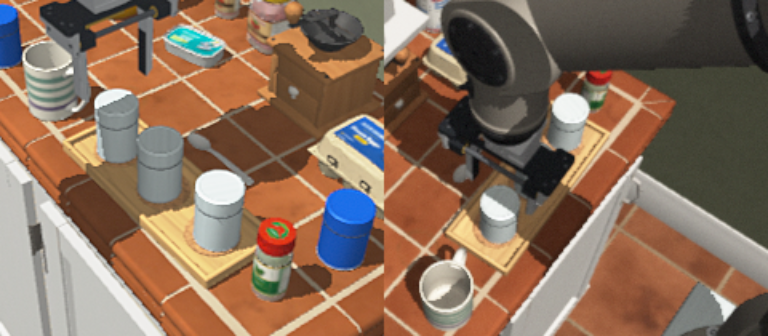

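The picture shows the open fingers straddling the left caddy (crop about (82,100) and (146,72)), closing across the row; everything else is undisturbed.

In the tool's units: 0.078 m / 0.8 = 0.0975, 0.0022 m / 0.8 = 0.0028.

Request:
inch_along --pt "-0.002 0.0028 0.0375 0 0 0 1" --pt "-0.002 0.0028 0.075 0 0 0 1" --pt "-0.002 0.0028 0.0975 0 0 0 1" --pt "-0.002 0.0028 0.0975 0 0 0 1" --pt "-0.002 0.0028 0.0975 0 0 0 0.5" --pt "-0.002 0.0028 0.0975 0 0 0 0.3" --pt "-0.002 0.0028 0.0975 0 0 0 0.3" --pt "-0.002 0.0028 0.0975 0 0 0 0.3"

```text
t: 2.62
ee_pos: [0.4604, -0.0302, 0.0589]
tool_rot: [2.16, 2.28, 0.004]
force: [0.7, 0.7, -0.5]
grip_width: 0.755
grip_force: 0.0
```

```bash
python3 -c "
from h import *
go((.457,-.031,.055))"
```

```text
t 2.62 at [ 0.4604 -0.0302  0.0589] yaxis [0.999 0.054 0.002] z [ 0.002  0.001 -1.   ] F [ 0.68  0.72 -0.46] j [-0.6   0.33  0.62  2.23 -0.32  0.66  0.3 ]
shift [-0.0006 -0.0035  0.0039]
```

In the tool's units: -0.002 m / 0.8 = -0.0025.

Request:
inch_along --pt "0 -0.0025 0 0 0 0 0.2" --pt "0 -0.0025 0 0 0 0 0.2" --pt "0 -0.0025 0 0 0 0 0.2" --pt "0 -0.0025 0 0 0 0 0.2"

```text
t: 2.95
ee_pos: [0.458, -0.0304, 0.0583]
tool_rot: [2.16, 2.281, 0.002]
force: [-2.3, 1.4, 15.5]
grip_width: 0.669
grip_force: 30.0
```

```bash
python3 -c "
from h import *
go((.457,-.031,.055))"
```

```text
t 2.95 at [ 0.458  -0.0304  0.0583] yaxis [0.999 0.054 0.001] z [ 0.001  0.001 -1.   ] F [-2.3   1.36 15.47] j [-0.6   0.33  0.62  2.24 -0.32  0.66  0.3 ]
shift [-0.0005 -0.001   0.0033]
```

In the tool's units: -0.026 m / 0.8 = -0.0325, -0.02 m / 0.8 = -0.025.

Request:
inch_along --pt "0 0 -0.0125 0 0 0 0.2" --pt "0 0 -0.025 0 0 0 0.2" --pt "0 0 -0.0325 0 0 0 0.2" --pt "0 0 -0.0325 0 0 0 0.2" --pt "0 0 -0.0325 0 0 0 0.2" --pt "0 0 -0.0325 0 0 0 0.2"

```text
t: 3.45
ee_pos: [0.4574, -0.0305, 0.0834]
tool_rot: [-2.16, -2.281, -0.0]
force: [-0.2, 0.6, -3.5]
grip_width: 0.669
grip_force: 30.0
```

Request:
inch_along --pt "0 0 0 0 0 0 0.2" --pt "0 0 0 0 0 0 0.2" --pt "0 0 0 0 0 0 0.2"

```text
t: 3.7
ee_pos: [0.4573, -0.0308, 0.0832]
tool_rot: [-2.161, -2.28, 0.001]
force: [0.8, 1.0, -3.2]
grip_width: 0.667
grip_force: 30.0
```

```bash
python3 -c "
from h import *
go((.459,-.031,.058))
print(robot.get_state()['ft_torque'])
s=cams.capture('scene')[120:330,180:420,::-1];cv2.imwrite('pics/b.png',cv2.resize(s,None,fx=2,fy=2))"
```

```text
t 3.7 at [ 0.4573 -0.0308  0.0832] yaxis [ 0.999  0.054 -0.001] z [-0.001 -0.    -1.   ] F [ 0.76  0.95 -3.2 ] j [-0.63  0.28  0.65  2.22 -0.26  0.71  0.25]
shift [-0.0003  0.0017  0.0252]
[-0.08931853  0.06815745  0.04783644]
```

View pics/b.png

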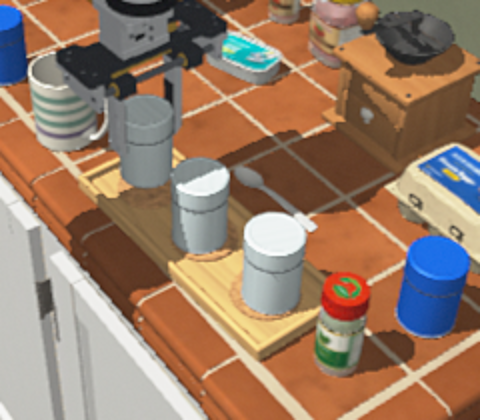

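Left caddy clear of its disc (crop (147,140)), held upright: about 3.3 N, so light. I'll set it back.

In the tool's units: 0.0255 m / 0.8 = 0.0319, 0.025 m / 0.8 = 0.0313.

Request:
inch_along --pt "0 0.0013 0.0125 0 0 0 0.2" --pt "0 0.0013 0.0225 0 0 0 0.2" --pt "0 0.0013 0.0275 0 0 0 0.2" --pt "0 0.0013 0.0313 0 0 0 0.2" --pt "0 0.0013 0.0319 0 0 0 0.2" --pt "0 0.0013 0.0319 0 0 0 0.2" --pt "0 0.0013 0.0319 0 0 0 0.2"

```text
t: 4.33
ee_pos: [0.4577, -0.0309, 0.0576]
tool_rot: [-2.16, -2.279, 0.002]
force: [-4.7, -0.6, 5.2]
grip_width: 0.665
grip_force: 30.0
```

Request:
inch_along --pt "0 0 0 0 0 0 0.8" --pt "0 0 0 0 0 0 1" --pt "0 0 0 0 0 0 1" --pt "0 0 0 0 0 0 1"

```text
t: 4.67
ee_pos: [0.4587, -0.0307, 0.0579]
tool_rot: [2.161, 2.28, 0.0]
force: [-0.6, -0.2, -0.7]
grip_width: 0.915
grip_force: 0.0
```

In the tool's units: -0.098 m / 0.8 = -0.1225, -0.09 m / 0.8 = -0.1125.

Request:
inch_along --pt "0 0 -0.0375 0 0 0 1" --pt "0 0 -0.075 0 0 0 1" --pt "0 0 -0.1063 0 0 0 1" --pt "-0.0125 0 -0.1063 0 0 0 1" --pt "-0.0625 -0.0025 -0.1063 0 0 0 1" --pt "-0.1125 -0.005 -0.1063 0 0 0 1" --pt "-0.1225 -0.005 -0.1063 0 0 0 1" --pt "-0.1225 -0.005 -0.1063 0 0 0 1"

```text
t: 5.33
ee_pos: [0.4596, -0.1317, 0.1432]
tool_rot: [2.165, 2.275, -0.0]
force: [-0.1, 1.0, -0.4]
grip_width: 1.003
grip_force: 0.0
```

```bash
python3 -c "
from h import *
go((.460,-.129,.058))
s=cams.capture('scene')[120:330,180:420,::-1];cv2.imwrite('pics/c.png',cv2.resize(s,None,fx=2,fy=2))"
```

```text
t 5.33 at [ 0.4596 -0.1317  0.1432] yaxis [0.999 0.049 0.001] z [ 0.001 -0.001 -1.   ] F [-0.11  1.05 -0.43] j [-0.52  0.22  0.76  2.13 -0.2   0.86  0.41]
shift [0.0027 0.0005 0.0852]
```

View pics/c.png

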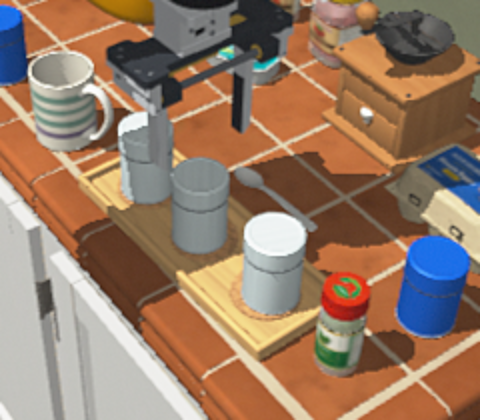

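Left caddy stands on its disc again (crop (147,160)), and the fingers now straddle the middle caddy (crop (200,205)).

In the tool's units: 0.085 m / 0.8 = 0.1063, 0.08 m / 0.8 = 0.1.

Request:
inch_along --pt "0.0025 0 0.0375 0 0 0 1" --pt "0.0025 0 0.075 0 0 0 1" --pt "0.0025 0 0.1 0 0 0 1" --pt "0.0025 0 0.1063 0 0 0 1" --pt "0.0025 0 0.1063 0 0 0 1" --pt "0.0025 0 0.1063 0 0 0 0.6" --pt "0.0025 0 0.1063 0 0 0 0.3" --pt "0.0025 0 0.1063 0 0 0 0.2" --lines "1,2"

```text
t: 6.05
ee_pos: [0.4605, -0.1265, 0.0591]
```

Request:
inch_along --pt "0 0 0 0 0 0 0.2" --pt "0 0 0 0 0 0 0.2" --pt "0 0 0 0 0 0 0.2" --pt "0 0 0 0 0 0 0.2"

```text
t: 6.38
ee_pos: [0.4604, -0.1266, 0.0586]
tool_rot: [2.16, 2.28, 0.002]
force: [1.0, 0.6, 9.9]
grip_width: 0.665
grip_force: 30.0
```

Request:
inch_along --pt "0 0 0 0 0 0 0.2" --pt "0 0 0 0 0 0 0.2" --pt "0 0 0 0 0 0 0.2"

```text
t: 6.63
ee_pos: [0.4604, -0.1267, 0.0586]
tool_rot: [2.16, 2.28, 0.002]
force: [-0.2, 0.7, 9.4]
grip_width: 0.665
grip_force: 30.0
```

In the tool's units: -0.026 m / 0.8 = -0.0325, -0.02 m / 0.8 = -0.025.

Request:
inch_along --pt "0 0 -0.0125 0 0 0 0.2" --pt "0 0 -0.025 0 0 0 0.2" --pt "0 0 -0.0325 0 0 0 0.2" --pt "0 0 -0.0325 0 0 0 0.2" --pt "0 0 -0.0325 0 0 0 0.2" --pt "0 0 -0.0325 0 0 0 0.2" --pt "0 0 -0.0325 0 0 0 0.2"

```text
t: 7.22
ee_pos: [0.4594, -0.1266, 0.0837]
tool_rot: [-2.16, -2.28, 0.001]
force: [0.8, 0.6, -1.1]
grip_width: 0.666
grip_force: 30.0
```

Request:
inch_along --pt "0 0 0 0 0 0 0.2" --pt "0 0 0 0 0 0 0.2" --pt "0 0 0 0 0 0 0.2"

```text
t: 7.47
ee_pos: [0.4595, -0.1268, 0.0838]
tool_rot: [-2.161, -2.28, 0.001]
force: [-0.0, 0.2, -2.5]
grip_width: 0.664
grip_force: 30.0
```

```bash
python3 -c "
from h import *
go((.463,-.133,.058))
print(robot.get_state()['ft_torque'])
s=cams.capture('scene')[120:330,180:420,::-1];cv2.imwrite('pics/d.png',cv2.resize(s,None,fx=2,fy=2))"
```

```text
t 7.47 at [ 0.4595 -0.1268  0.0838] yaxis [ 0.999  0.054 -0.   ] z [-0. -0. -1.] F [-0.05  0.15 -2.53] j [-0.46  0.33  0.71  2.18 -0.32  0.73  0.51]
shift [-0.0064  0.0031  0.0258]
[-0.11673402  0.05807491  0.00472745]
```

View pics/d.png

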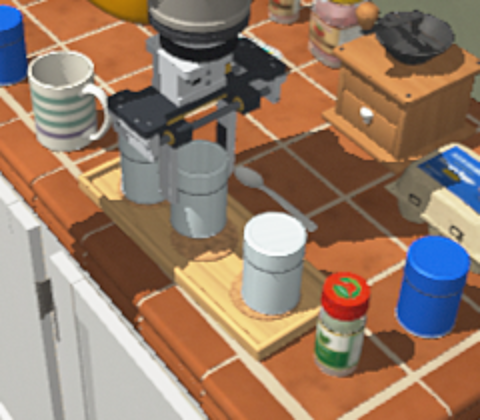

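Middle caddy clear of its disc (crop (200,190), cork at about (200,245)): about 2.5 N, light. I'll set it back near its disc centre.

In the tool's units: 0.0258 m / 0.8 = 0.0323, -0.005 m / 0.8 = -0.0063.

Request:
inch_along --pt "-0.0038 0.0013 0.0125 0 0 0 0.2" --pt "-0.0063 0.0025 0.0225 0 0 0 0.2" --pt "-0.0063 0.0025 0.0275 0 0 0 0.2" --pt "-0.0063 0.0025 0.0313 0 0 0 0.2" --pt "-0.0063 0.0025 0.0323 0 0 0 0.2" --pt "-0.0063 0.0025 0.0323 0 0 0 0.2" --pt "-0.0063 0.0025 0.0323 0 0 0 0.2"

```text
t: 8.1
ee_pos: [0.4617, -0.1318, 0.0583]
tool_rot: [-2.161, -2.28, 0.0]
force: [-4.3, -0.3, 5.9]
grip_width: 0.664
grip_force: 30.0
```

Request:
inch_along --pt "0 0 0 0 0 0 0.8" --pt "0 0 0 0 0 0 1" --pt "0 0 0 0 0 0 1" --pt "0 0 0 0 0 0 1" --pt "0 0 -0.0375 0 0 0 1" --pt "0 0 -0.075 0 0 0 1" --pt "0 0 -0.1063 0 0 0 1" --pt "0 0 -0.1063 0 0 0 1"

```text
t: 8.77
ee_pos: [0.4639, -0.1323, 0.147]
tool_rot: [2.159, 2.277, 0.006]
force: [0.4, -0.1, 0.5]
grip_width: 0.999
grip_force: 0.0
```

```bash
python3 -c "
from h import *
go((.4712,-.2425,.143))
for y in(-.1357,):print(proj('scene',(.4635,y,.014)),proj('scene',(.4635,-.1357,.104)))
s=cams.capture('scene')[120:330,180:420,::-1];cv2.imwrite('pics/e.png',cv2.resize(s,None,fx=2,fy=2))"
```

```text
t 8.77 at [ 0.4639 -0.1323  0.147 ] yaxis [0.999 0.053 0.005] z [ 0.005  0.    -1.   ] F [ 0.39 -0.1   0.5 ] j [-0.53  0.22  0.78  2.12 -0.2   0.87  0.42]
shift [-0.1105  0.0014  0.004 ]
[282.08879025 238.85927553] [282.64630128 208.43166476]
```

View pics/e.png

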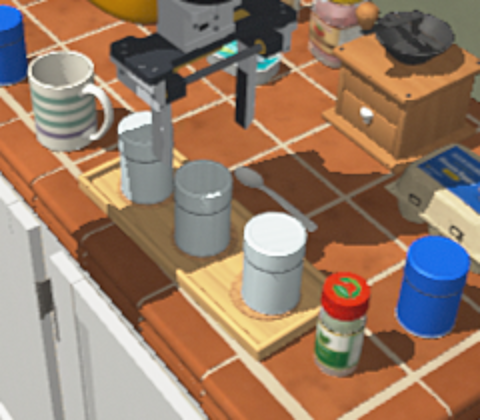

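Middle caddy is back (crop (203,210)), undisturbed otherwise. Next is the right one, crop (273,265).

In the tool's units: -0.1105 m / 0.8 = -0.1381, -0.1 m / 0.8 = -0.125.

Request:
inch_along --pt "-0.0375 0 0 0 0 0 1" --pt "-0.0875 0.0013 0 0 0 0 1" --pt "-0.125 0.0013 0 0 0 0 1" --pt "-0.1381 0.0013 0.005 0 0 0 1" --pt "-0.1381 0.0013 0.005 0 0 0 1" --pt "-0.1381 0.0013 0.005 0 0 0 1"

```text
t: 9.32
ee_pos: [0.468, -0.242, 0.1381]
tool_rot: [-2.162, -2.278, 0.002]
force: [0.7, 0.4, -0.3]
grip_width: 0.999
grip_force: 0.0
```

```bash
python3 -c "
from h import *
go((.4712,-.2425,.058))"
```

```text
t 9.32 at [ 0.468  -0.242   0.1381] yaxis [ 0.999  0.052 -0.002] z [-0.002  0.    -1.   ] F [ 0.67  0.44 -0.28] j [-0.28  0.34  0.78  2.04 -0.3   0.89  0.71]
shift [-0.0006  0.0033  0.0801]
```

In the tool's units: 0.08 m / 0.8 = 0.1, 0.076 m / 0.8 = 0.095.

Request:
inch_along --pt "0 0.0038 0.0375 0 0 0 1" --pt "0 0.0038 0.075 0 0 0 1" --pt "0 0.0038 0.095 0 0 0 1" --pt "0 0.0038 0.1 0 0 0 1" --pt "0 0.0038 0.1 0 0 0 1" --pt "0 0.0038 0.1 0 0 0 0.6" --pt "0 0.0038 0.1 0 0 0 0.3" --pt "0 0.0038 0.1 0 0 0 0.2" --lines "1,2"

```text
t: 9.98
ee_pos: [0.4726, -0.2417, 0.0603]
```

Request:
inch_along --pt "0 0 0 0 0 0 0.2" --pt "0 0 0 0 0 0 0.2" --pt "0 0 0 0 0 0 0.2" --pt "0 0 0 0 0 0 0.2" --pt "0 0 0 0 0 0 0.2"

```text
t: 10.4
ee_pos: [0.4726, -0.2417, 0.0597]
tool_rot: [2.16, 2.28, 0.001]
force: [1.4, 2.1, 8.2]
grip_width: 0.666
grip_force: 30.0
```

Request:
inch_along --pt "0 0 -0.0125 0 0 0 0.2" --pt "0 0 -0.025 0 0 0 0.2" --pt "0 0 -0.0325 0 0 0 0.2" --pt "0 0 -0.0325 0 0 0 0.2" --pt "0 0 -0.0325 0 0 0 0.2" --pt "0 0 -0.0325 0 0 0 0.2" --pt "0 0 -0.0325 0 0 0 0.2"

```text
t: 10.98
ee_pos: [0.4716, -0.2416, 0.0849]
tool_rot: [-2.16, -2.28, 0.001]
force: [-0.3, -0.8, -8.2]
grip_width: 0.665
grip_force: 30.0
```

Request:
inch_along --pt "0 0 0 0 0 0 0.2" --pt "0 0 0 0 0 0 0.2" --pt "0 0 0 0 0 0 0.2"

```text
t: 11.23
ee_pos: [0.4717, -0.2418, 0.085]
tool_rot: [-2.161, -2.28, 0.0]
force: [-0.3, 0.4, -8.3]
grip_width: 0.665
grip_force: 30.0
```

```bash
python3 -c "
from h import *
go((.469,-.242,.058))
print(robot.get_state()['ft_torque'])"
```

```text
t 11.23 at [ 0.4717 -0.2418  0.085 ] yaxis [ 0.999  0.054 -0.   ] z [-0. -0. -1.] F [-0.26  0.35 -8.33] j [-0.22  0.42  0.72  2.07 -0.39  0.79  0.79]
shift [-0.0001 -0.0027  0.027 ]
[-0.01355289  0.06297944 -0.067458  ]
```

8.3 N: the right one is the full one. The task says each goes back on its disc, so I'll set it down, release it, then regrip and raise it.

In the tool's units: 0.026 m / 0.8 = 0.0325, 0.025 m / 0.8 = 0.0313.

Request:
inch_along --pt "0 -0.0013 0.0125 0 0 0 0.2" --pt "0 -0.0025 0.0225 0 0 0 0.2" --pt "0 -0.0025 0.0275 0 0 0 0.2" --pt "0 -0.0025 0.0313 0 0 0 0.2" --pt "0 -0.0025 0.0325 0 0 0 0.2" --pt "0 -0.0025 0.0325 0 0 0 0.2" --pt "0 -0.0025 0.0325 0 0 0 0.2"

```text
t: 11.82
ee_pos: [0.4692, -0.2418, 0.0594]
tool_rot: [-2.16, -2.279, -0.0]
force: [-8.1, 4.0, 12.8]
grip_width: 0.664
grip_force: 30.0
```

Request:
inch_along --pt "0 0 0 0 0 0 0.8" --pt "0 0 0 0 0 0 1" --pt "0 0 0 0 0 0 1" --pt "0 0 0 0 0 0 1" --pt "0 0 0 0 0 0 1" --pt "0 0 0 0 0 0 1" --pt "0 0 0 0 0 0 1" --pt "0 0 0 0 0 0 1"

```text
t: 12.48
ee_pos: [0.4699, -0.2419, 0.0592]
tool_rot: [2.161, 2.281, -0.0]
force: [0.7, 0.5, 0.3]
grip_width: 0.997
grip_force: 0.0
```

Request:
inch_along --pt "0 0 0 0 0 0 0.6" --pt "0 0 0 0 0 0 0.2" --pt "0 0 0 0 0 0 0.2" --pt "0 0 0 0 0 0 0.2" --pt "0 0 0 0 0 0 0.2" --pt "0 0 0 0 0 0 0.2" --pt "0 0 0 0 0 0 0.2" --pt "0 0 0 0 0 0 0.2"

```text
t: 13.15
ee_pos: [0.4695, -0.2419, 0.0592]
tool_rot: [-2.161, -2.28, 0.0]
force: [-3.9, 0.1, 4.5]
grip_width: 0.664
grip_force: 30.0
```

In the tool's units: -0.165 m / 0.8 = -0.2063, -0.15 m / 0.8 = -0.1875.

Request:
inch_along --pt "0 0 -0.0125 0 0 0 0.2" --pt "0 0 -0.0375 0 0 0 0.2" --pt "0 0 -0.0688 0 0 0 0.2" --pt "0 0 -0.1 0 0 0 0.2" --pt "0 0 -0.1313 0 0 0 0.2" --pt "0 0 -0.1625 0 0 0 0.2" --pt "0 0 -0.1875 0 0 0 0.2" --pt "0 0 -0.2063 0 0 0 0.2" --lines "1,2"

```text
t: 13.82
ee_pos: [0.47, -0.242, 0.2263]
```

Request:
inch_along --pt "0 0 -0.0063 0 0 0 0.2" --pt "0 0 -0.0063 0 0 0 0.2" --pt "0 0 -0.0063 0 0 0 0.2" --pt "0 0 -0.0063 0 0 0 0.2" --pt "0 0 -0.0063 0 0 0 0.2" --pt "0 0 -0.0063 0 0 0 0.2" --pt "0 0 -0.0063 0 0 0 0.2" --pt "0 0 -0.0063 0 0 0 0.2"

```text
t: 14.48
ee_pos: [0.4697, -0.2419, 0.2289]
tool_rot: [-2.161, -2.28, 0.001]
force: [0.0, 0.9, -7.9]
grip_width: 0.663
grip_force: 30.0
```

```bash
python3 -c "
from h import *
s=np.hstack([cams.capture('scene')[80:340,170:430,::-1],cams.capture('side')[60:320,220:480,::-1]]);cv2.imwrite('pics/f.png',cv2.resize(s,None,fx=1.5,fy=1.5))"
```

```text
(no output)
```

View pics/f.png

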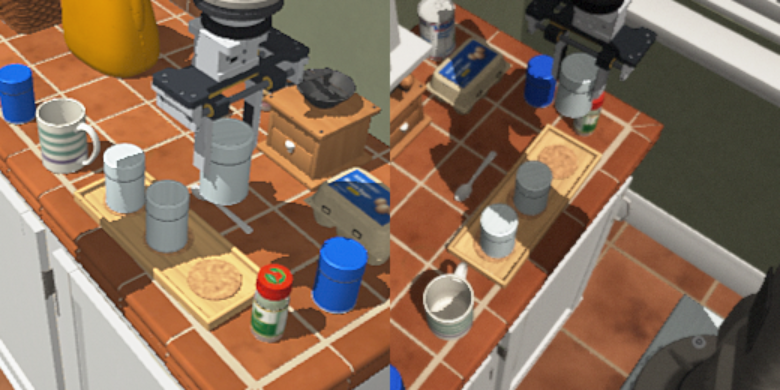

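Right caddy is held upright (scene crop (227,160)), underside about 184 mm up against lids at 104 mm. The other two stand on their discs, with the mug, jar and spoon untouched.

```bash
python3 -c "
from cell import job
print(job.sign_off())"
```

```text
the job is handed in; nothing more can be done
None
```

The right-hand caddy is the full one: it pulled about 8.3 N, against 3.3 N for the left and 2.5 N for the middle. All three were hefted left to right and set back on their discs, and I handed the job in at about 14.5 s with the full one held upright, its underside about 80 mm above the other lids.

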